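Pack the market crate, heaviest tins lowest

TASK

Pack the crate for the market stall: the unmarked tins look alike, so go by their heft and stand the two heaviest upright in the two wells at the bottom of the crate (of tins that feel the same, either will do). Then set the lift-out tray level on its ledges above them and stand all the other tins upright in the tray, together with the roll of packing tape, slid up off its spindle and laid flat. Do not knock over or push away the glass jar or the steel cup standing among the tins.

Things in the scene. Friction and masses are not known exactly. Their poses are not given: they have to be found in the camera images.
- tin_a: closed plain steel tin, a cylinder 64 mm across and 90 mm high, standing upright on the table at the start; all tins look the same, but each weighs something else, 130 to 560 g, drawn anew every time and not to be seen from outside; the contents lie low in it. Origin at the centre of its underside. Four or five of the five tins are there (None: absent)
- tin_b: closed plain steel tin, a cylinder 64 mm across and 90 mm high, standing upright on the table at the start; all tins look the same, but each weighs something else, 130 to 560 g, drawn anew every time and not to be seen from outside; the contents lie low in it. Origin at the centre of its underside. Four or five of the five tins are there (None: absent)
- tin_c: closed plain steel tin, a cylinder 64 mm across and 90 mm high, standing upright on the table at the start; all tins look the same, but each weighs something else, 130 to 560 g, drawn anew every time and not to be seen from outside; the contents lie low in it. Origin at the centre of its underside. Four or five of the five tins are there (None: absent)
- tin_d: closed plain steel tin, a cylinder 64 mm across and 90 mm high, standing upright on the table at the start; all tins look the same, but each weighs something else, 130 to 560 g, drawn anew every time and not to be seen from outside; the contents lie low in it. Origin at the centre of its underside. Four or five of the five tins are there (None: absent)
- tin_e: closed plain steel tin, a cylinder 64 mm across and 90 mm high, standing upright on the table at the start; all tins look the same, but each weighs something else, 130 to 560 g, drawn anew every time and not to be seen from outside; the contents lie low in it. Origin at the centre of its underside. Four or five of the five tins are there (None: absent)
- crate: fixed open wooden crate, 216 (x) by 222 (y) by 122 mm high, walls 7 mm. Origin: centre of its underside. Floor top at 8 mm; fillers (top at 38 mm) leave two square 84 mm wells down to the floor, side by side along x, one tin each. Ledges for the tray along both y ends, top at 106 mm, inner faces 90 mm from the middle. Above the ledges the inside is 202 (x) by 208 mm (y)
- pad_near: fixed cork pad that floors one of the crate's wells (84 mm square, 3 mm thick), at crate x = -46 mm, y = 0. Origin at the centre of its underside, its top 8 mm above the table; its axes are the crate's
- pad_far: the same cork pad in the crate's other well, at crate x = +46 mm, y = 0, its top 8 mm above the table
- tray: loose plywood lift-out tray, 0.35 kg, 190 (x) by 196 mm (y), floor 5 mm thick, walls 18 mm high. Origin: centre of its underside. Fits the crate at the crate's yaw or half a turn from it, 6 mm to spare each side, its underside then at 106 mm on the ledges, above the tins in the wells (tops at 98 mm). Takes four round things, one a corner, centres 52 mm (x) and 55 mm (y) from the middle
- tray_bar (a point): centre of the tray's carrying bar: 70 mm long along the tray's x, 16 mm thick (y), 22 mm high, 75 mm above the tray's underside (bar top at 86 mm), over the tray's middle on two 12 mm posts at x = +-29 mm; to be pinched across y
- spindle: fixed stand with an upright spindle: round base 84 mm across and 12 mm high, post 18 mm thick, its round top 101 mm above the table. Origin at the centre of the base's underside
- tape_roll: roll of brown packing tape, a thick ring 66 mm across and 65 mm high with a 32 mm hole, 0.16 kg, standing loosely on the base of the spindle at the start with the post through it. Origin at the centre of its lower face, z along its axis
- spice_jar: bystander: glass jar 48 mm across and 85 mm high among the tins, upright; origin at the centre of its underside. Leave it be
- steel_cup: bystander: open steel cup 64 mm across at the rim and 75 mm high among the tins, upright; origin at the centre of its underside. Leave it be
Not all that is in view belongs to the job. There is more than one size of the tape_roll; the one meant has the size given above.

How it is judged:
By the outcome, as a careful person would: the job done as asked, in the order asked, and still so for the second after the job is handed in, with the robot touching nothing.
Of tin_a, tin_b, tin_c, tin_d, tin_e only 4 to 5 are there at a start; the rules pass over those that are not, and their reading is None.
At some moment in a run one of tin_a, tin_b, tin_c, tin_d, tin_e may be knocked a few centimetres aside while the robot is not near it.
It also fails if it takes over 210 s, if anything falls off the work surface, if the arm or the gripper's body presses on something with over 40 N, if the wrist force passes 120 N, or if a joint passes its speed limit or range.

ROBOT

A 7-joint arm with a two-finger parallel gripper is mounted at the origin on the work surface. World frame = base frame: x ahead of the robot, y to its left, z up, the work surface at z = 0. Lengths are in m, angles in degrees, forces in N, time in s.
With the tool pointing down it reaches from about 0.35 to 0.9 m from the base axis. Payload 19.9 kg.
Tool frame: the origin (TCP) lies on the centre line of the jaws, within the pads' length; the fingertips stand 14 mm ahead of it and the grasp point (between the pads) lies 5 mm behind it; z points along the fingers, y is the direction in which the jaws open and shut (so a half turn about z gives the same grasp; the last joint's range is limited). The gripper opens to 94 mm and grips with 3 to 60 N. Pads are 16 mm wide; open, the fingers measure 119 mm over their backs; the gripper's body (75 mm by 177 mm) begins 78 mm behind the grasp point.
Start: joints at [-75.201, 23.915, -0.59, 92.452, 0.269, 63.638, -3.037], TCP at [0.185, 0.597, 0.184] pointing down, gripper open.
Joint ranges: [-161.28, 161.28], [-22.2, 115.67], [-73.04, 71.86], [3.21, 147.25], [-68.34, 248.33], [10.77, 114.83], [-161.83, 161.83]. Speed limits (degrees/s): [108.29, 108.29, 136.94, 136.94, 172.46, 172.46, 172.46].

INTERFACE

Orientations are given as [roll, pitch, yaw] about the fixed x, y, z axes, in that order (R = Rz(yaw) Ry(pitch) Rx(roll)).
In Python, from station import * gives the robot as it stands. Calls block until the motion is done:
- move_to(position, orientation): joint-space move of the TCP to a pose.
- servo_line(position, ori=None, speed=0.15, threshold=None): straight line of the TCP; ori=None keeps the orientation; speed is the mean speed in m/s. With threshold (N) it stops when the force on the tool has changed by that much, and returns True; else False.
- movej(angles): joint-space move.
- let_go() and gripper_close(): open the fingers fully, or close them until they stop; the grip force is fixed at half the most.
- sleep(seconds).
- ik(position, orientation): joint angles nearest the present ones, or None.
- sense(): the state.
- snapshot(name): name is "scene" or "top" or "wrist"; returns the picture (400x640x3 uint8, blue, green, red); there is no depth.
- get_calibration(name): a dict with "camera_matrix" (3x3 intrinsics, pixels), "R" (3x3) and "t" (3): a world point X has camera coordinates R X + t; the wrist camera has in their place "T_tool_cam" (4x4, takes a point from camera to tool coordinates, whose origin is the TCP and whose axes are the flange's). Camera axes: x right, y down, z forward; pixel columns grow to the right and rows downward; lengths in m; the calibration is good to about 2 mm. A picture is of the moment at which its call begins: read the wrist's pose just before it. get_calibration takes no time and is no camera call.
A pose or a line that the arm cannot do raises MotionError and nothing moves.
- close_job(): hands the job in, once; it reports no verdict.
Trained networks look in the newest picture that a camera, given by its name, has taken for a name from the list of things; names that differ only in an ending like _2 or _b are one class to them, and where a whole thing is asked for, a point or a joint stands for the part that bears it (a point fixed in the world has none). Each returns a list of dicts, best first, with "conf" (0 to 1); they miss things now and then, are a little off and sometimes report something else, mostly with a low value. They report only what shows in the picture. A call takes as long as a camera call. They do not tell look-alikes from the thing itself.
- silhouettes(label, camera): "pixels" (400x640 bool, what is visible of it) and "pixel" ([column, row] in pixels, amid what is visible of it).
- pinpoint(label, camera): "pixel" ([column, row] in pixels: a listed point, or the origin of a listed thing).
The state is a dict: "clock": time; "q": joint angles; "qd": joint speeds; "tau": joint torques, N m; "eef_pos": TCP position; "ee_rot": TCP orientation; "contact_force": force on the tool from outside, world axes, zero at the start; "torque": the same for the moment, N m; "width": finger opening in m.
Only numpy, scipy, OpenCV 4.12 (cv2) and the standard library are available. Lean on these libraries where they do the work, as an engineer would, in place of code of your own. Each camera call takes 0.05 s, during which the arm holds its last target.

## Working session

There is one attempt and no reset: what is moved stays moved. The work goes in short steps, each a Python script; the robot and the scene stay as the last script left them, time stands still between calls to the robot, and variables do not carry over. Pictures are saved under pics/ and viewed, and the job is handed in when it is done.

```bash
mkdir -p pics; ls
python3 - <<'E'
from station import *
import cv2,numpy as np
for n in ["scene","top","wrist"]:
    im=snapshot(n); cv2.imwrite(f"pics/{n}0.png",im)
    c=get_calibration(n); print(n,{k:np.round(v,4).tolist() for k,v in c.items()})
s=sense();print(s)
E
```

```text
pics
scene {'camera_matrix': [[458.9853, 0.0, 327.0699], [0.0, 458.9853, 206.2112], [0.0, 0.0, 1.0]], 'R': [[-0.6653, 0.7464, -0.0185], [0.5322, 0.4567, -0.7129], [-0.5236, -0.4841, -0.701]], 't': [0.3911, -0.2369, 1.6545]}
top {'camera_matrix': [[456.7896, 0.0, 315.9599], [0.0, 456.7896, 198.2903], [0.0, 0.0, 1.0]], 'R': [[-0.0265, -0.9994, 0.024], [-0.9956, 0.0243, -0.0902], [0.0895, -0.0263, -0.9956]], 't': [-0.0358, 0.5828, 1.3791]}
wrist {'camera_matrix': [[349.4369, 0.0, 321.5379], [0.0, 349.4369, 201.4755], [0.0, 0.0, 1.0]], 'T_tool_cam': [[-0.0003, -0.9589, -0.2837, 0.0831], [1.0, -0.0006, 0.0009, -0.0002], [-0.001, -0.2837, 0.9589, -0.2019], [0.0, 0.0, 0.0, 1.0]]}
{'clock': 0.15, 'q': array([-75.20055924,  23.94078004,  -0.58879653,  92.47664696,
         0.26941419,  63.63679147,  -3.03478927]), 'qd': array([ 0.04672873, -0.01875178,  0.03733057, -0.12569047, -0.06427336,
        0.00110323, -0.03496133]), 'tau': array([ 5.37099040e-04, -8.51527691e+01,  6.39433153e-01, -4.26128948e+01,
       -4.88367956e-02,  1.72970037e-02,  7.89494038e-05]), 'eef_pos': array([0.18451811, 0.59683096, 0.18366961]), 'ee_rot': array([-1.79947350e+02,  5.15281430e-03,  1.62823773e+02]), 'contact_force': array([-0.3686369 ,  0.74343113, -0.3129647 ]), 'torque': array([ 0.01348112, -0.00533949,  0.00195777]), 'width': 0.09385933026893124}
```

View pics/scene0.png

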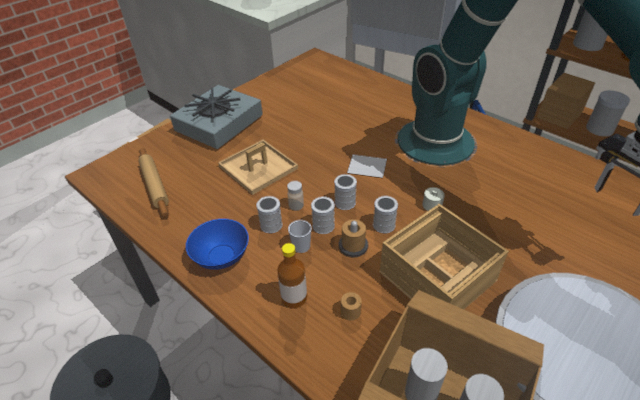

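View pics/top0.png

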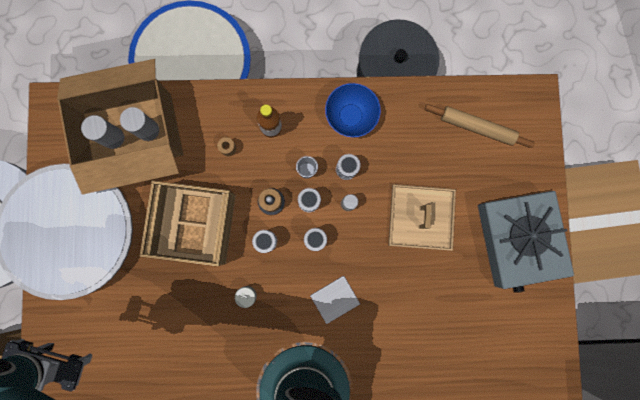

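Run:
```python
from station import *
for cam in ["top","scene"]:
    for l in ["tin_a","crate","pad_near","tray","tray_bar","spindle","tape_roll","spice_jar","steel_cup"]:
        print(cam,l,"pin",[(round(d["conf"],2),[round(float(v),1) for v in d["pixel"]]) for d in pinpoint(l,cam)],
          "sil",[(round(d["conf"],2),[round(float(v)) for v in d["pixel"]],int(d["pixels"].sum())) for d in silhouettes(l,cam)])
print(sense()["clock"])
```

```text
top tin_a pin [(0.98, [345.9, 166.3]), (0.86, [267.6, 242.1]), (0.84, [316.0, 238.8]), (0.7, [419.9, 217.2]), (0.65, [306.5, 198.6])] sil [(0.87, [266, 240], 388), (0.78, [316, 239], 396), (0.76, [310, 201], 417), (0.63, [344, 166], 452)]
top crate pin [(0.95, [193.3, 226.3])] sil [(0.9, [185, 226], 6532)]
top pad_near pin [(0.86, [195.2, 239.8])] sil [(0.57, [195, 238], 728)]
top tray pin [(0.73, [420.7, 215.4])] sil [(0.78, [420, 218], 3842), (0.39, [194, 210], 688)]
top tray_bar pin [(0.61, [428.6, 214.1])] sil [(0.98, [421, 217], 3922), (0.42, [187, 226], 6561)]
top spindle pin [(0.77, [267.7, 200.6]), (0.63, [271.5, 200.3])] sil [(0.74, [346, 167], 472), (0.55, [275, 201], 238)]
top tape_roll pin [(0.72, [272.1, 198.1]), (0.53, [228.1, 148.4])] sil [(0.87, [267, 194], 272), (0.17, [421, 217], 3869)]
top spice_jar pin [(0.6, [347.0, 202.1])] sil [(0.74, [348, 204], 219)]
top steel_cup pin [(0.64, [305.5, 168.7])] sil [(0.63, [307, 168], 382)]
scene tin_a pin [(0.67, [322.9, 223.8]), (0.6, [345.4, 200.8]), (0.59, [384.3, 224.1])] sil [(0.87, [347, 189], 654), (0.72, [268, 217], 745), (0.7, [383, 212], 726), (0.68, [321, 213], 718)]
scene crate pin [(0.69, [440.8, 275.9]), (0.24, [324.1, 224.8])] sil [(0.95, [445, 258], 8621), (0.72, [344, 190], 663), (0.7, [298, 233], 607)]
scene pad_near pin [(0.58, [449.4, 267.9])] sil [(0.88, [450, 264], 505)]
scene tray pin [(0.68, [255.5, 166.2]), (0.67, [326.1, 224.2])] sil [(0.71, [257, 168], 2447)]
scene tray_bar pin [(0.81, [256.1, 151.0]), (0.4, [257.0, 166.1])] sil [(0.91, [258, 164], 2392)]
scene spindle pin [(0.78, [351.7, 244.6])] sil [(0.53, [355, 252], 239)]
scene tape_roll pin [(0.97, [352.1, 241.8]), (0.85, [352.3, 305.4])] sil [(0.84, [353, 303], 494), (0.62, [353, 236], 635)]
scene spice_jar pin [] sil []
scene steel_cup pin [(0.75, [301.6, 241.9])] sil [(0.85, [300, 234], 595)]
1.95
```

```bash
cat > h.py <<'E'
from station import *
import cv2, numpy as np
from scipy.spatial.transform import Rotation as Ro
CAL={n:get_calibration(n) for n in ["scene","top","wrist"]}
def Rt(cam,s=None):
    c=CAL[cam]
    if cam!="wrist": return c["R"],c["t"]
    s=s or sense()
    T=np.eye(4);T[:3,:3]=Ro.from_euler("xyz",s["ee_rot"],degrees=True).as_matrix();T[:3,3]=s["eef_pos"]
    W=np.linalg.inv(T@c["T_tool_cam"]); return W[:3,:3],W[:3,3]
def ray(cam,px,z,s=None):
    R,t=Rt(cam,s); d=R.T@np.linalg.inv(CAL[cam]["camera_matrix"])@[px[0],px[1],1]; o=-R.T@t
    return o+d*(z-o[2])/d[2]
def proj(cam,X,s=None):
    R,t=Rt(cam,s); p=CAL[cam]["camera_matrix"]@(R@np.asarray(X,float)+t); return p[:2]/p[2]
E
python3 - <<'E'
from h import *
im=cv2.imread("pics/top0.png")
cv2.imwrite("pics/topz.png",cv2.resize(im[120:320,130:470],None,fx=2.3,fy=2.3,interpolation=cv2.INTER_CUBIC))
for n,p in dict(t1=(347,164),t2=(309,199),t3=(264,240),t4=(316,239)).items(): print(n,ray("top",p,.09))
for n,p in dict(t1=(268,204),t2=(322,205),t4=(345,182),t3=(385,203)).items(): print(n,ray("scene",p,.09))
print("sp",ray("top",(270,200),.09),"cup",ray("top",(307,166),.075),"jar",ray("top",(350,202),.085),"bar",ray("top",(427,214),.086),"crate",ray("top",(186,224),.122),"can",ray("top",(244,297),.05))
print(ray("scene",(353,230),.077), ray("scene",(350,298),.05))
E
```

```text
t1 [ 0.67574724 -0.14364647  0.09      ]
t2 [ 0.57438689 -0.02844574  0.09      ]
t3 [0.45797001 0.10531787 0.09      ]
t4 [ 0.45685725 -0.0458987   0.09      ]
t1 [ 0.67701915 -0.14353692  0.09      ]
t2 [ 0.57989303 -0.02407823  0.09      ]
t4 [ 0.46259268 -0.0378306   0.09      ]
t3 [0.45758126 0.10604289 0.09      ]
sp [0.57423402 0.08587972 0.09      ] cup [ 0.67487388 -0.02512778  0.075     ] jar [ 0.56298619 -0.14929959  0.085     ] bar [ 0.52173707 -0.3760077   0.086     ] crate [0.50893383 0.3222069  0.122     ] can [0.29173445 0.17060086 0.05      ]
[0.58739264 0.09586909 0.077     ] [0.74683448 0.21812154 0.05      ]
```

View pics/topz.png

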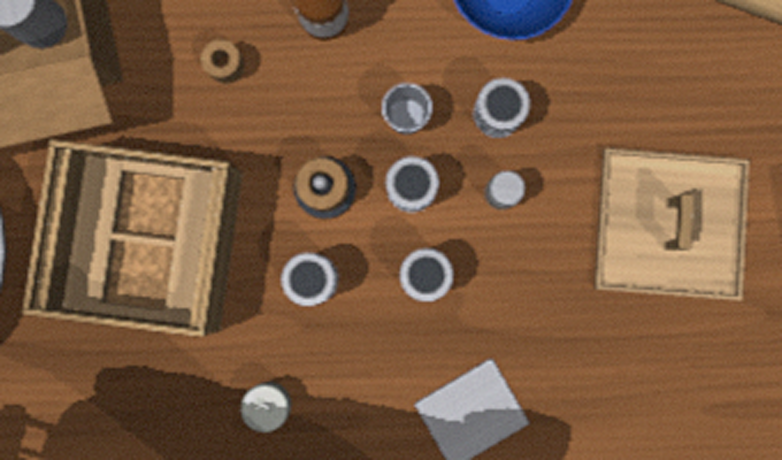

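Run:
```python
from h import *
for i,(x,y) in enumerate([(0.5,0.32),(0.55,0.03),(0.52,-0.30)]):
    move_to([x,y,0.36],[180,0,0])
    s=sense(); im=snapshot("wrist"); cv2.imwrite(f"pics/w1_{i}.png",im)
    np.save(f"s{i}.npy",s,allow_pickle=True)
    print(s["clock"],s["q"].round(1),s["contact_force"],s["ee_rot"])
    for l in [["crate","pad_near"],["tin_a","tape_roll","spindle"],["tray","tray_bar"]][i]:
        for d in pinpoint(l,"wrist"): print(l,round(d["conf"],2),d["pixel"])
```

```text
3.7583 [ -63.2   16.6   35.8   83.6   -9.7   82.9 -117.1] [-0.53581979 -0.54519115 -0.91322091] [1.79989147e+02 2.60636989e-02 1.27704017e-01]
crate 0.68 [315.2, 145.4]
pad_near 0.56 [311.2, 174.7]
5.0417 [-45.   12.3  46.6  89.8  -9.   81.8 -87.7] [-0.104573    0.37664263 -0.85575748] [-1.79992394e+02  1.54723645e-02  1.14561320e-01]
tin_a 0.82 [358.5, 134.8]
tin_a 0.71 [439.4, 68.4]
tin_a 0.7 [277.8, 209.8]
tin_a 0.64 [362.4, 208.8]
tin_a 0.41 [571.3, 172.6]
tape_roll 0.96 [282.4, 137.6]
tape_roll 0.73 [189.9, 11.8]
tape_roll 0.16 [437.9, 143.5]
spindle 0.96 [284.1, 136.3]
6.5 [-14.7  22.9  58.7  83.  -19.5  84.9 -46.2] [0.25068746 0.0099491  0.46508728] [-1.79973273e+02  3.19233957e-04  1.00053645e-01]
tray 0.91 [370.1, 153.8]
tray_bar 0.64 [378.1, 164.2]
```

View pics/w1_0.png

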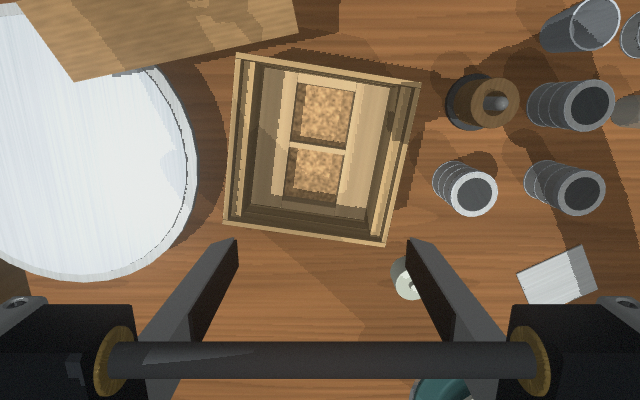

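View pics/w1_1.png

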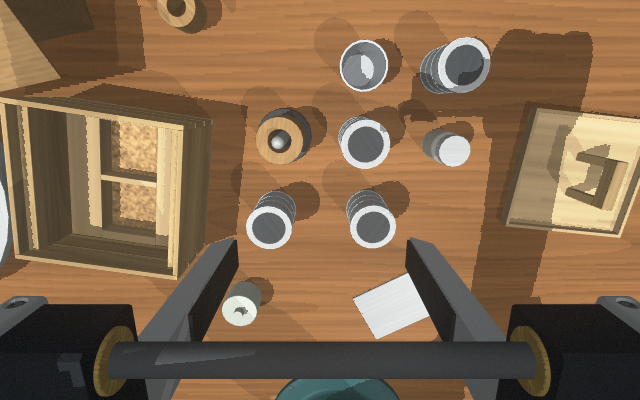

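View pics/w1_2.png

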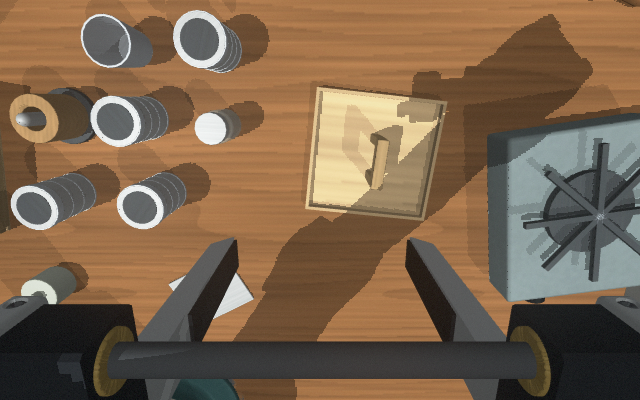

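```bash
cat >> h.py <<'E'
from scipy.optimize import least_squares
_a=np.linspace(0,2*np.pi,40,endpoint=False)
def ringscore(g,cam,s,x,y,z,rin,rout):
    R,t=Rt(cam,s);K=CAL[cam]["camera_matrix"]
    def m(rs):
        P=np.array([[x+r*np.cos(a),y+r*np.sin(a),z] for r in rs for a in _a]).T
        p=K@(R@P+t[:,None]); p=(p[:2]/p[2]).astype(np.float32)
        return cv2.remap(g,p[0][None],p[1][None],cv2.INTER_LINEAR).mean()
    return m(rout)-m(rin)
def refine(im,cam,s,x,y,z=.09,rin=(0,.006,.012,.018,.021),rout=(.0275,.029,.0305),span=.03):
    g=im.astype(np.float32).mean(2); best=None
    for st,n in ((.004,int(span/.004)),(.001,4)):
        c=[(ringscore(g,cam,s,x+i*st,y+j*st,z,rin,rout),x+i*st,y+j*st) for i in range(-n,n+1) for j in range(-n,n+1)]
        best=max(c); _,x,y=best
    return np.array(best[1:]),best[0]
def fitrect(px,z,hx,hy,cam,s,x0):
    """px corners (image points) of a rectangle, order (+x+y),(+x-y),(-x-y),(-x+y)"""
    def f(v):
        c,sn=np.cos(v[2]),np.sin(v[2])
        return np.concatenate([proj(cam,[v[0]+c*a*hx-sn*b*hy,v[1]+sn*a*hx+c*b*hy,z],s)-p for (a,b),p in zip([(1,1),(1,-1),(-1,-1),(-1,1)],px)])
    r=least_squares(f,x0); return r.x,r.fun
E
python3 - <<'E'
from h import *
S=[np.load(f"s{i}.npy",allow_pickle=True).item() for i in range(3)]
I=[cv2.imread(f"pics/w1_{i}.png") for i in range(3)]
T=dict(t1=(.676,-.143),t2=(.577,-.026),t3=(.458,.105),t4=(.46,-.042))
for n,p in T.items():
    for i in (1,2,0):
        q=proj("wrist",[*p,.09],S[i])
        if 20<q[0]<620 and 20<q[1]<380:
            r,sc=refine(I[i],"wrist",S[i],*p); print(n,i,r.round(4),round(sc),proj("wrist",[*r,.09],S[i]).round())
v,f=fitrect([(238,54),(421,83),(384,246),(222,222)],.122,.108,.111,"wrist",S[0],[.51,.32,0]); print("crate",v[:2],np.degrees(v[2]),f.round(1))
v,f=fitrect([(318,87),(446,103),(422,220),(306,208)],.018,.095,.098,"wrist",S[2],[.52,-.37,0]); print("tray",v[:2],np.degrees(v[2]),f.round(1))
print("bar",ray("wrist",(381,160),.086,S[2]))
print("tape",ray("wrist",(280,138),.077,S[1]), "spindletop",ray("wrist",(279,142),.095,S[1]))
print("cup",ray("wrist",(364,66),.075,S[1]),"jar",ray("wrist",(454,151),.085,S[1]))
cv2.imwrite("pics/cz.png",cv2.resize(I[0][30:260,200:440],None,fx=2.5,fy=2.5,interpolation=cv2.INTER_CUBIC))
cv2.imwrite("pics/tz.png",cv2.resize(I[2][60:240,290:470],None,fx=3,fy=3,interpolation=cv2.INTER_CUBIC))
E
```

```text
t1 1 [ 0.673 -0.148] 108 [464.  65.]
t1 2 [ 0.673 -0.147] 133 [200.  40.]
t2 1 [ 0.572 -0.026] 128 [365. 146.]
t2 2 [ 0.575 -0.025] 135 [114. 121.]
t2 0 [ 0.573 -0.026] 72 [588. 106.]
t3 1 [0.453 0.108] 133 [269. 228.]
t3 2 [0.453 0.109] 134 [ 34. 209.]
t3 0 [0.455 0.108] 121 [474. 194.]
t4 1 [ 0.456 -0.041] 131 [372. 227.]
t4 2 [ 0.455 -0.041] 137 [140. 207.]
t4 0 [ 0.455 -0.042] 73 [581. 194.]
crate [0.51046263 0.32750943] -8.892642036833173 [-1.8 -2.5  1.2 -0.1  0.7  1.9 -0.   1.9]
tray [ 0.51476702 -0.37842019] -6.323054767181896 [-0.9 -0.2  1.4 -0.9  0.9  1.2 -1.4  0.5]
bar [ 0.52257525 -0.37973375  0.086     ]
tape [0.58045493 0.08912549 0.077     ] spindletop [0.57714703 0.08848636 0.095     ]
cup [ 0.67327051 -0.02305578  0.075     ] jar [ 0.56420483 -0.14855154  0.085     ]
```

View pics/cz.png

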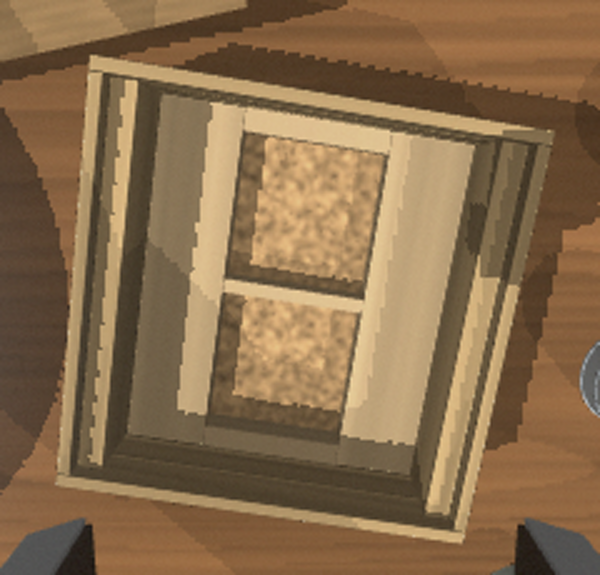

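View pics/tz.png

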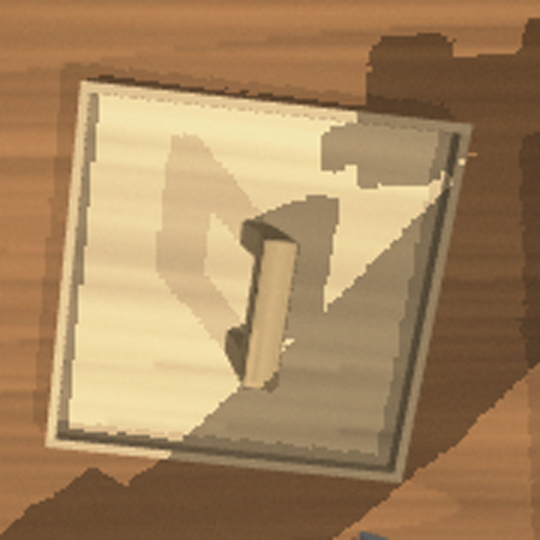

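Run:
```python
from h import *
S=[np.load(f"s{i}.npy",allow_pickle=True).item() for i in range(3)]
I=[cv2.imread(f"pics/w1_{i}.png") for i in range(3)]
v,f=fitrect([(236.4,52.8),(421.2,82.8),(384.8,247.2),(222.8,224)],.122,.108,.111,"wrist",S[0],[.51,.32,0]); print("crate",v[:2],np.degrees(v[2]),f.round(1))
im=cv2.resize(I[0][30:260,200:440],None,fx=2.5,fy=2.5)
c,s=np.cos(v[2]),np.sin(v[2])
def dr(im,rect,z,S,o,k):
    ps=[]
    for a,b in rect:
        p=proj("wrist",[v[0]+c*a-s*b,v[1]+s*a+c*b,z],S); ps.append(((p-o)*k))
    cv2.polylines(im,[np.int32(ps)],True,(0,0,255),1)
R=lambda x0,x1,y0,y1:[(x0,y0),(x1,y0),(x1,y1),(x0,y1)]
o=np.array([200,30])
dr(im,R(-.108,.108,-.111,.111),.122,S[0],o,2.5)
dr(im,R(-.101,.101,-.090,.090),.106,S[0],o,2.5)
for x in (-.046,.046): dr(im,R(x-.042,x+.042,-.042,.042),.038,S[0],o,2.5)
cv2.imwrite("pics/cz2.png",im)
v,f=fitrect([(316.3,86.7),(447.3,101.3),(423.7,220.3),(305.3,208.3)],.018,.095,.098,"wrist",S[2],[.52,-.37,0]); print("tray",v[:2],np.degrees(v[2]),f.round(1))
v2,f=fitrect([(316.3,86.7),(447.3,101.3),(423.7,220.3),(305.3,208.3)],.023,.095,.098,"wrist",S[2],[.52,-.37,0]); print("tray23",v2[:2],np.degrees(v2[2]),f.round(1))
c,s=np.cos(v[2]),np.sin(v[2])
im=cv2.resize(I[2][60:240,290:470],None,fx=3,fy=3);o=np.array([290,60])
dr(im,R(-.095,.095,-.098,.098),.018,S[2],o,3)
dr(im,R(-.035,.035,-.008,.008),.086,S[2],o,3)
cv2.imwrite("pics/tz2.png",im)
```

```text
crate [0.51014407 0.3274838 ] -8.602955585413111 [-0.6 -0.6  0.7 -0.1  0.4  0.6 -0.4  0.6]
tray [ 0.51550071 -0.37861999] -5.8519988350198915 [ 0.4  0.  -0.1 -0.3 -0.1  0.  -0.2  0.3]
tray23 [ 0.51609207 -0.37788929] -5.852980660283525 [-0.2 -0.5  0.6 -0.7  0.3  0.7 -0.8  0.8]
```

View pics/cz2.png

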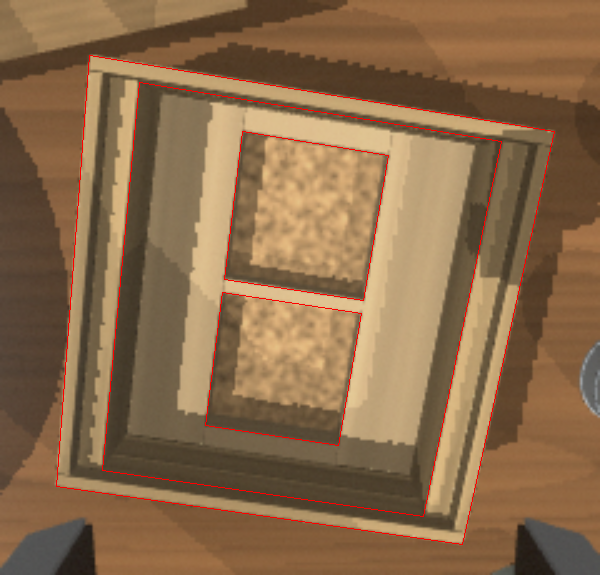

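View pics/tz2.png

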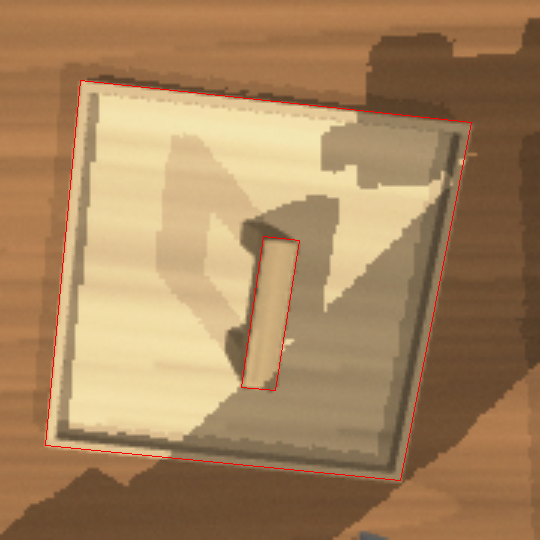

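Run:
```python
from h import *
S=[np.load(f"s{i}.npy",allow_pickle=True).item() for i in range(3)]
for z in (0,.1,.15,.2,.25,.3,.35): print(z,ray("top",(178,175),z),ray("scene",(415,297),z),ray("wrist",(300,36),z,S[0]))
for z in (.1,.2,.3): print(z,ray("top",(80,191),z),ray("scene",(543,345),z),ray("wrist",(76,81),z,S[0]))
```

```text
0 [0.66772305 0.37830802 0.        ] [0.60825146 0.32120426 0.        ] [0.6699749  0.35300423 0.        ]
0.1 [0.65286537 0.35083421 0.1       ] [0.67279899 0.35086796 0.1       ] [0.65435581 0.34726428 0.1       ]
0.15 [0.64543654 0.33709731 0.15      ] [0.70507276 0.36569981 0.15      ] [0.64654626 0.34439431 0.15      ]
0.2 [0.6380077  0.32336041 0.2       ] [0.73734653 0.38053166 0.2       ] [0.63873671 0.34152434 0.2       ]
0.25 [0.63057886 0.30962351 0.25      ] [0.7696203  0.39536351 0.25      ] [0.63092716 0.33865436 0.25      ]
0.3 [0.62315002 0.29588661 0.3       ] [0.80189407 0.41019536 0.3       ] [0.62311761 0.33578439 0.3       ]
0.35 [0.61572119 0.28214971 0.35      ] [0.83416783 0.4250272  0.35      ] [0.61530807 0.33291442 0.35      ]
0.1 [0.61278055 0.63148677 0.1       ] [0.59667742 0.62222898 0.1       ] [0.6023791  0.62813963 0.1       ]
0.2 [0.60094467 0.58285595 0.2       ] [0.66969981 0.62168119 0.2       ] [0.59802373 0.56153194 0.2       ]
0.3 [0.5891088  0.53422513 0.3       ] [0.74272221 0.62113339 0.3       ] [0.59366837 0.49492425 0.3       ]
```

```bash
cat >> h.py <<'E'
def fz(n=12,dt=.04):
    v=[]
    for _ in range(n): sleep(dt); v.append(sense()["contact_force"][2])
    return np.mean(v),np.std(v)
def weigh(x,y,yaw=0,back=True):
    move_to([x,y,.16],[180,0,yaw]); 
    servo_line([x,y,.095],speed=.15); sleep(.2); f0=fz()
    servo_line([x,y,.058],speed=.1); gripper_close(); w=sense()["width"]
    servo_line([x,y,.095],speed=.1); sleep(.3); f1=fz()
    if back:
        servo_line([x,y,.0585],speed=.06); let_go(); servo_line([x,y,.16],speed=.25)
    print("weigh",(x,y),"width",round(w,4),f0,f1,"m",(f0[0]-f1[0])/9.81,"clock",sense()["clock"],flush=True)
E
python3 - <<'E'
from h import *
weigh(.4535,.1085)
im=snapshot("wrist");s=sense();cv2.imwrite("pics/w2.png",im)
print(refine(im,"wrist",s,.4535,.1085))
E
```

```text
weigh (0.4535, 0.1085) width 0.0634 (np.float64(-0.0557662315492172), np.float64(0.491654715527733)) (np.float64(-2.4747045525691735), np.float64(0.6226460181190775)) m 0.24657882986951643 clock 14.0167
(array([0.4555, 0.1075]), np.float32(120.38245))
```

View pics/w2.png

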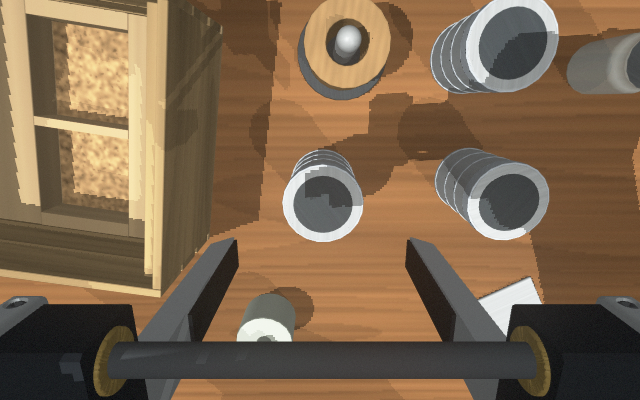

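```bash
cat >> h.py <<'E'
def fz(n=25,dt=.04):
    v=[];t=[]
    for _ in range(n): sleep(dt); s=sense(); v.append(s["contact_force"][2]); t.append(s["tau"])
    fz.tau=np.mean(t,0); fz.ts=np.std(t,0)
    if n: print("  tau2,4",fz.tau[[1,3]].round(3),fz.ts[[1,3]].round(3))
    return np.mean(v),np.std(v)
E
python3 - <<'E'
from h import *
weigh(.455,-.041)
weigh(.573,-.0255)
weigh(.673,-.1475)
move_to([.55,.0,.36],[180,0,0])
im=snapshot("wrist");s=sense();cv2.imwrite("pics/w3.png",im)
for p in [(.4535,.1085),(.455,-.041),(.573,-.0255),(.673,-.1475)]: print(refine(im,"wrist",s,*p))
E
```

```text
tau2,4 [-48.497 -32.762] [0.076 0.043]
  tau2,4 [-49.085 -33.426] [0.028 0.024]
weigh (0.455, -0.041) width 0.0632 (np.float64(-0.04661690455358646), np.float64(0.46385651031980096)) (np.float64(-2.1985890719842134), np.float64(0.5161475849057949)) m 0.21936515468202109 clock 21.4833
  tau2,4 [-73.438 -33.575] [0.062 0.035]
  tau2,4 [-75.718 -35.345] [0.025 0.022]
weigh (0.573, -0.0255) width 0.063 (np.float64(0.1438753997476616), np.float64(0.4549258423120865)) (np.float64(-5.407228705993622), np.float64(0.5241433221834216)) m 0.5658617844792337 clock 28.8
  tau2,4 [-96.034 -34.832] [0.07  0.041]
  tau2,4 [-98.755 -36.448] [0.027 0.02 ]
weigh (0.673, -0.1475) width 0.0634 (np.float64(-0.22097665832561247), np.float64(0.5382962574921353)) (np.float64(-4.722432744729585), np.float64(0.4845517449532809)) m 0.4588640251176323 clock 36.2417
(array([0.4535, 0.1075]), np.float32(122.09832))
(array([ 0.455, -0.04 ]), np.float32(130.31512))
(array([ 0.573 , -0.0245]), np.float32(131.0487))
(array([ 0.674 , -0.1475]), np.float32(111.8687))
```

View pics/w3.png

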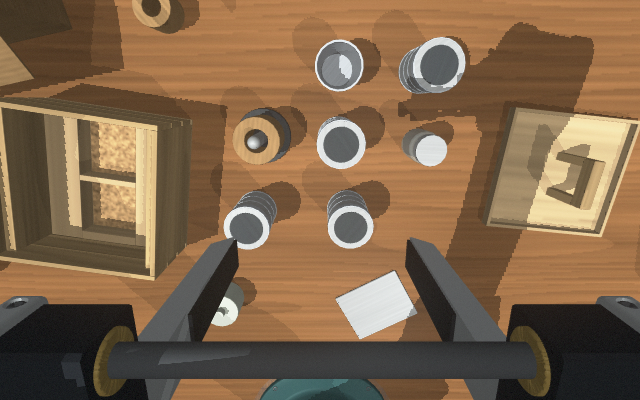

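```bash
cat >> h.py <<'E'
CR=np.array([.5101,.3275]); CY=np.radians(-8.6)
def cw(x,y,c=None):
    c=CR if c is None else c
    return c+[np.cos(CY)*x-np.sin(CY)*y,np.sin(CY)*x+np.cos(CY)*y]
def pick(p,tz=.058,zup=.23,yaw=0):
    move_to([*p,.16],[180,0,yaw]); servo_line([*p,tz],speed=.12); gripper_close(); w=sense()["width"]
    servo_line([*p,zup],speed=.2); print("pick",w,sense()["width"],sense()["contact_force"].round(1),flush=True)
def put(q,tz,zup=.23,yaw=-8.6,zgo=.23,thr=8):
    move_to([*q,zgo],[180,0,yaw]); servo_line([*q,tz+.02],speed=.12); sleep(.1)
    hit=servo_line([*q,tz-.003],speed=.03,threshold=thr); s=sense()
    print("put hit",hit,s["eef_pos"].round(4),s["contact_force"].round(1),flush=True)
    let_go(); servo_line([*q,zup],speed=.2); print("clock",sense()["clock"],flush=True)
def look(n,p=None):
    if p is not None: move_to(p,[180,0,0])
    s=sense(); im=snapshot("wrist"); cv2.imwrite(f"pics/{n}.png",im); return im,s
E
python3 - <<'E'
from h import *
pick((.573,-.025)); put(cw(.046,0),.066)
im,s=look("w4",[.56,.0,.30]); p,sc=refine(im,"wrist",s,.6735,-.1475); print(p,sc)
pick(p); put(cw(-.046,0),.066)
look("w5",[.46,.31,.36])
E
```

```text
pick 0.06326970633902977 0.06303839982960309 [ 0.  -0.5 -5.5]
put hit True [0.5552 0.32   0.0658] [-0.4 -1.4  4.6]
clock 45.8083
[ 0.6735 -0.1465] 110.88951
pick 0.0633320363246569 0.06300116652276788 [ 0.2 -0.1 -5. ]
put hit True [0.4644 0.3336 0.0656] [-1.2 -2.4  5.6]
clock 56.25
```

View pics/w5.png

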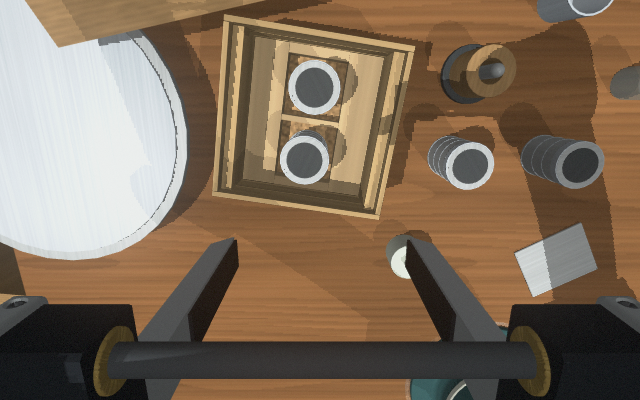

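Run:
```python
from h import *
T=np.array([.5155,-.3786])
move_to([*T,.2],[180,0,-5.85])
s=sense(); im=snapshot("wrist"); cv2.imwrite("pics/w6.png",im)
print(s["clock"],s["q"].round(1), ik([*cw(0,0),.3],[180,0,-8.6]))
```

```text
59.4083 [ -6.9  37.8  62.   90.6 -34.5  72.8 -35. ] [ -82.79479606   32.28496817   71.53839743   88.11908604  -30.78227612
   81.87671888 -108.13241654]
```

View pics/w6.png

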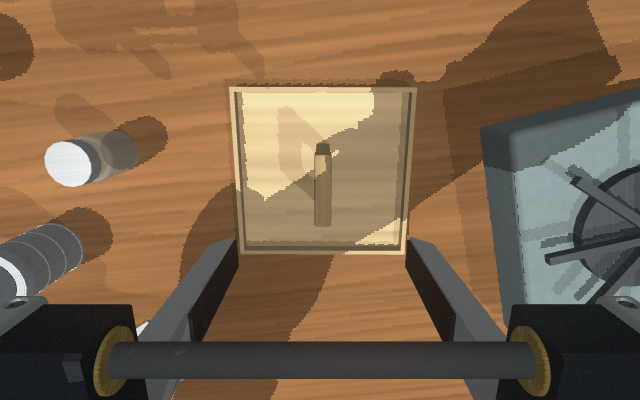

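Run:
```python
from h import *
T=np.array([.5155,-.3786])
servo_line([*T,.0705],speed=.08); gripper_close(); print(sense()["width"])
servo_line([*T,.30],speed=.15); print(sense()["contact_force"])
movej([-63.2,16.6,35.8,83.6,-9.7,82.9,-117.1])
move_to([*cw(0,0),.25],[180,0,-8.6]); sleep(.3)
s=sense(); print(s["clock"],s["q"].round(1),s["eef_pos"],s["ee_rot"],s["width"])
cv2.imwrite("pics/w7.png",snapshot("wrist"));cv2.imwrite("pics/t7.png",snapshot("top"));cv2.imwrite("pics/s7.png",snapshot("scene"))
```

```text
0.0008793866776179182
[ 0.09676953 -0.15362287  0.01711878]
67.6333 [ -62.7   21.6   35.9   91.6  -13.3   70.9 -122.9] [0.51051413 0.32771714 0.25128423] [-1.79910544e+02 -6.09104886e-02 -8.57651641e+00] 0.0004624833881388594
```

View pics/w7.png

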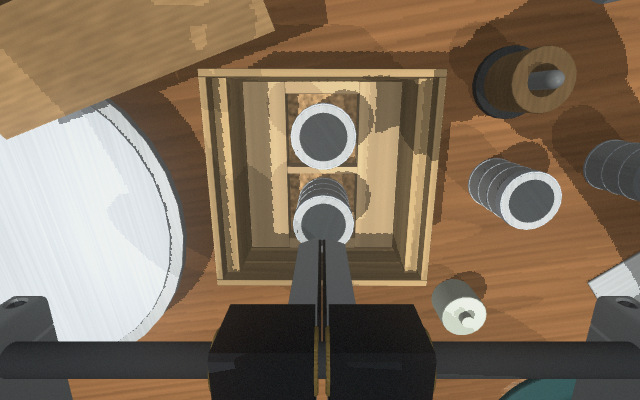

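View pics/s7.png

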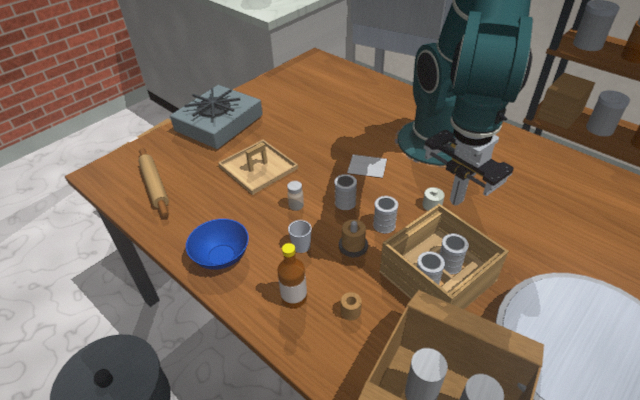

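Run:
```python
from h import *
print(sense()["clock"])
let_go()
move_to([.5155,-.37,.25],[180,0,-5.85])
im,s=look("w8"); print(s["eef_pos"],s["ee_rot"],s["clock"])
x,y,a=.5155,-.3786,np.radians(-5.85)
c,sn=np.cos(a),np.sin(a)
for hx,hy,z in ((.095,.098,.018),(.035,.008,.086)):
    P=[proj("wrist",[x+c*u*hx-sn*v*hy,y+sn*u*hx+c*v*hy,z],s) for u,v in ((1,1),(1,-1),(-1,-1),(-1,1))]
    cv2.polylines(im,[np.int32(P)],True,(0,0,255),1)
cv2.imwrite("pics/w8d.png",im)
```

```text
67.7833
[ 0.51619676 -0.36911107  0.24992299] [-1.79984304e+02 -3.09259678e-03 -5.76886175e+00] 71.7083
```

View pics/w8d.png

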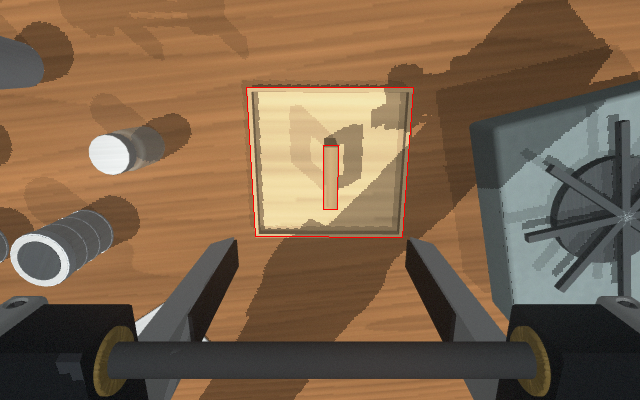

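```bash
python3 - <<'E'
from h import *
T=np.array([.5155,-.3786])
move_to([*T,.2],[180,0,-5.85])
servo_line([*T,.0705],speed=.08); s=sense(); print(s["eef_pos"],s["width"],s["contact_force"],s["clock"])
cv2.imwrite("pics/w9.png",snapshot("wrist"));cv2.imwrite("pics/s9.png",snapshot("scene")[110:220,180:340])
E
python3 -c "
import cv2;i=cv2.imread('pics/s9.png');cv2.imwrite('pics/s9z.png',cv2.resize(i,None,fx=4,fy=4,interpolation=2))"
```

```text
[ 0.51567438 -0.37872421  0.07088708] 0.09382290374647317 [-0.36119435  0.34274129  0.51913409] 73.8417
```

View pics/w9.png

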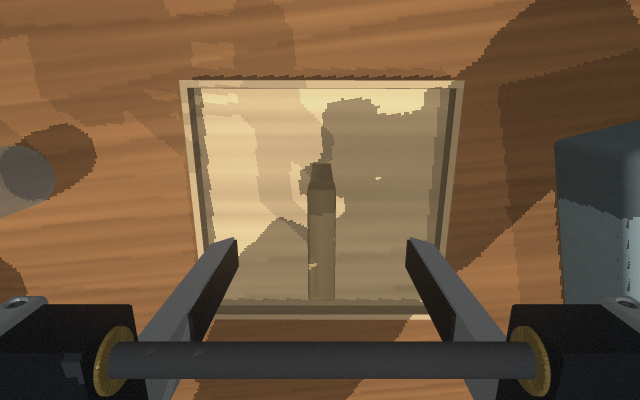

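View pics/s9z.png

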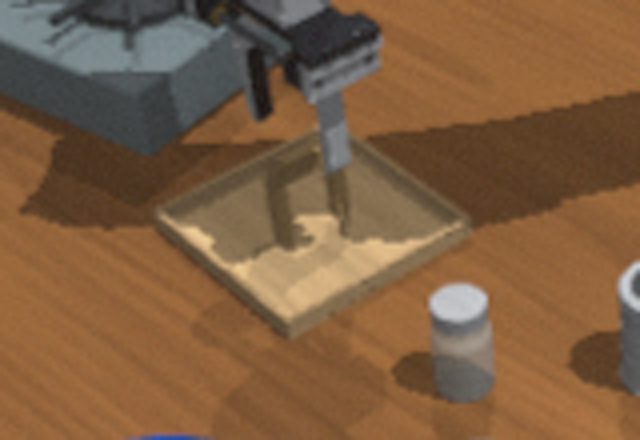

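Run:
```python
from h import *
gripper_close(); s=sense(); print(s["eef_pos"],s["width"],s["contact_force"],s["clock"])
sleep(.3); s=sense(); print(s["width"],s["contact_force"])
cv2.imwrite("pics/w10.png",snapshot("wrist"));i=snapshot("scene")[110:220,180:340]
cv2.imwrite('pics/s10z.png',cv2.resize(i,None,fx=4,fy=4,interpolation=2))
```

```text
[ 0.51551436 -0.3785972   0.07049997] 0.0005259349373070589 [ 0.17760819 -0.0867444   0.00027461] 75.3583
0.00012300911005513497 [-0.45681758  0.4385153  -1.33591842]
```

View pics/w10.png

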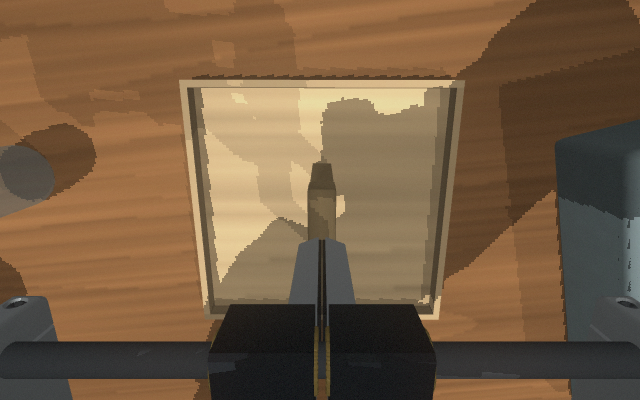

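View pics/s10z.png

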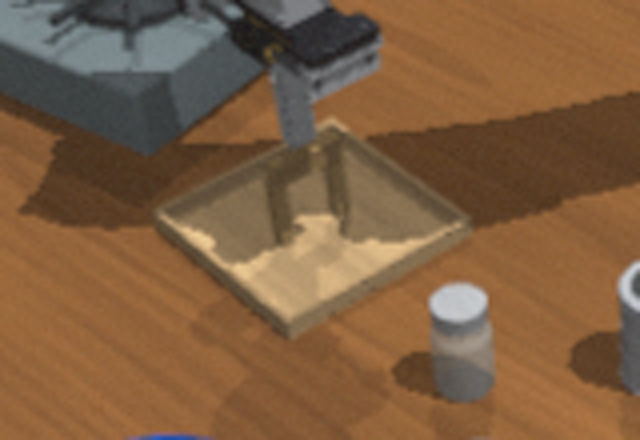

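Run:
```python
from h import *
s=sense();print(s["q"].round(2))
for z in (.0565,.064,.075,.086,.1,.11):
    p=proj("scene",[.5155,-.3786,z]);print(z,p.round(1),((p-[180,110])*4).round(), "wrist",proj("wrist",[.5155,-.3786,z],s).round(1))
d=pinpoint("tray_bar","scene");print([(x["conf"],x["pixel"]) for x in d])
R=[ray("scene",(255,146),z) for z in (.056,.086,.1)];print(R)
```

```text
[  6.62  37.73  38.32  96.56 -27.44  55.43 -40.8 ]
0.0565 [256.3 153.4] [305. 174.] wrist [321.7 229.1]
0.064 [256.1 151.6] [304. 167.] wrist [321.7 233.3]
0.075 [255.6 149. ] [303. 156.] wrist [321.7 240. ]
0.086 [255.2 146.3] [301. 145.] wrist [321.7 247.4]
0.1 [254.7 142.9] [299. 131.] wrist [321.7 258. ]
0.11 [254.3 140.4] [297. 121.] wrist [321.6 266.5]
[(0.75, [255.9, 149.9])]
[array([ 0.49054592, -0.41319713,  0.056     ]), array([ 0.51480887, -0.3803856 ,  0.086     ]), array([ 0.52613158, -0.36507355,  0.1       ])]
```

Run:
```python
from h import *
T=np.array([.5155,-.3786])
servo_line([*T,.085],speed=.15); let_go()
print(servo_line([*T,.045],speed=.08,threshold=10)); gripper_close(); s=sense(); print(s["eef_pos"],s["width"],s["contact_force"],s["clock"])
i=snapshot("scene")[110:220,180:340]
cv2.imwrite('pics/s11z.png',cv2.resize(i,None,fx=4,fy=4,interpolation=2))
```

```text
False
[ 0.51551582 -0.37857303  0.04498986] 0.016009487058679158 [0.58893683 0.52103639 1.23123492] 79.3333
```

View pics/s11z.png

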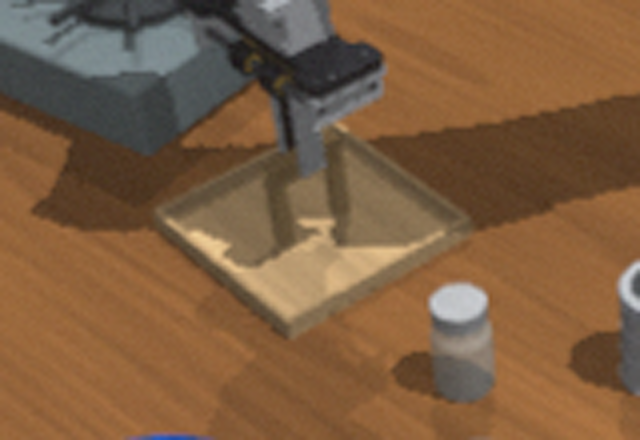

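Run:
```python
from h import *
T=np.array([.5155,-.3786])
servo_line([*T,.28],speed=.15); s=sense(); print(s["contact_force"],s["width"],s["q"].round(1))
movej([-63.2,16.6,35.8,83.6,-9.7,82.9,-117.1])
move_to([*cw(0,0),.20],[180,0,-8.6]); sleep(.3)
s=sense(); print(s["clock"],s["q"].round(1),s["eef_pos"],s["ee_rot"],s["width"])
cv2.imwrite("pics/w12.png",snapshot("wrist"));i=snapshot("scene")[150:330,340:540]
cv2.imwrite('pics/s12z.png',cv2.resize(i,None,fx=3,fy=3,interpolation=2))
```

```text
[-0.03510218  0.03437947 -3.10718726] 0.015665107542514888 [  2.5  26.7  44.8  84.5 -18.9  76.7 -47.2]
84.5833 [ -61.9   24.1   35.    95.2  -14.9   65.4 -121.6] [0.51047191 0.32780817 0.2010556 ] [-1.79922477e+02 -5.12807272e-02 -8.58149950e+00] 0.01616061907107026
```

View pics/w12.png

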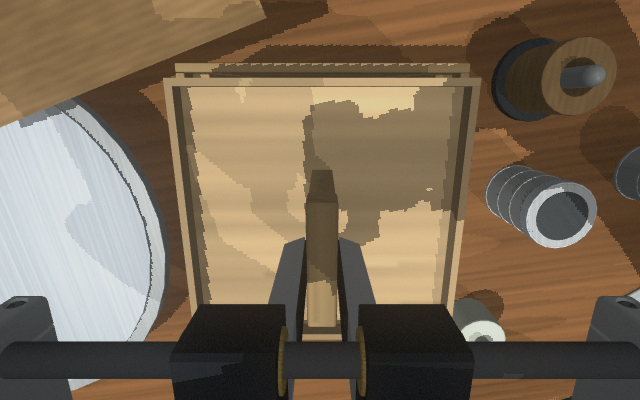

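View pics/s12z.png

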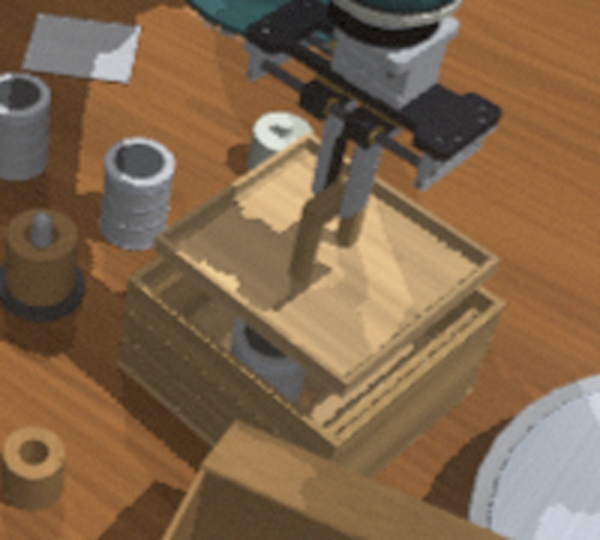

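Run:
```python
from h import *
q=cw(0,0)
servo_line([*q,.172],speed=.08); sleep(.1)
print(servo_line([*q,.148],speed=.03,threshold=7)); s=sense(); print(s["clock"],s["eef_pos"],s["contact_force"])
cv2.imwrite("pics/w13.png",snapshot("wrist"));i=snapshot("scene")[150:330,340:540]
cv2.imwrite('pics/s13z.png',cv2.resize(i,None,fx=3,fy=3,interpolation=2))
```

```text
True
85.95 [0.50993338 0.32742173 0.15073203] [-0.12419665 -0.03308313  3.62815827]
```

View pics/s13z.png

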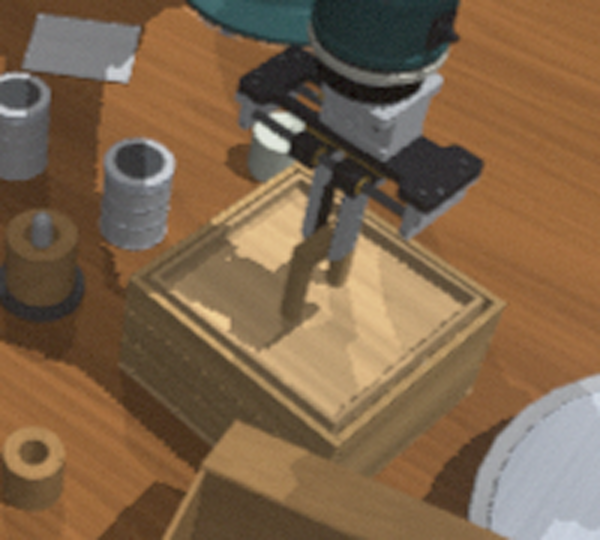

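Run:
```python
from h import *
let_go(); q=cw(0,0); servo_line([*q,.28],speed=.15)
im,s=look("w14",[.50,.25,.36])
for p in [(.4535,.1075),(.455,-.04)]: print(refine(im,"wrist",s,*p,span=.06),proj("wrist",[*p,.09],s))
print(refine(im,"wrist",s,.577,.088,z=.077,rin=(.010,.012,.014),rout=(.019,.024,.029)), s["clock"])
```

```text
(array([0.4535, 0.1095]), np.float32(121.161156)) [423.67968383 194.41705706]
(array([ 0.454, -0.041]), np.float32(95.696945)) [529.43214282 193.34542236]
(array([0.577, 0.089]), np.float32(27.758064)) 88.85
```

View pics/w14.png

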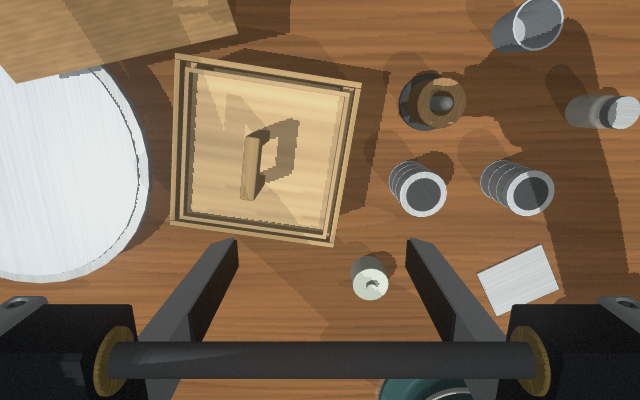

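Run:
```python
from h import *
pick((.4535,.1085),tz=.050,zup=.30); put(cw(.052,-.055),.161,zup=.30,zgo=.30)
im,s=look("w15",[.53,.06,.28])
p,sc=refine(im,"wrist",s,.4545,-.041,span=.05); print(p,sc)
```

```text
pick 0.06374133136780431 0.06349443846980075 [-0.2  0.1 -2.2]
put hit True [0.5531 0.2651 0.1607] [-0.3 -0.1  4.8]
clock 97.0917
[ 0.4565 -0.04  ] 106.15648
```

View pics/w15.png

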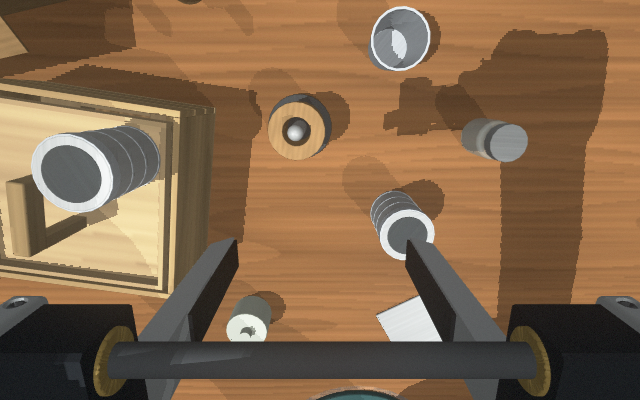

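Run:
```python
from h import *
pick((.455,-.041),tz=.050,zup=.30); put(cw(.052,.055),.161,zup=.30,zgo=.30)
im,s=look("w16",[.56,.085,.22]); print(s["clock"],s["eef_pos"])
m=silhouettes("tape_roll","wrist"); print([(d["conf"],d["pixel"],d["pixels"].sum()) for d in m])
```

```text
pick 0.06352393540103168 0.06342484537878007 [-1.5 -0.1 -2.1]
put hit True [0.5694 0.3737 0.1609] [-2.1 -2.6  6.7]
clock 106.7333
107.8833 [0.56032315 0.08640915 0.220056  ]
[(0.81, [329.5, 168.9], np.int64(3062)), (0.68, [190.3, 6.4], np.int64(894))]
```

View pics/w16.png

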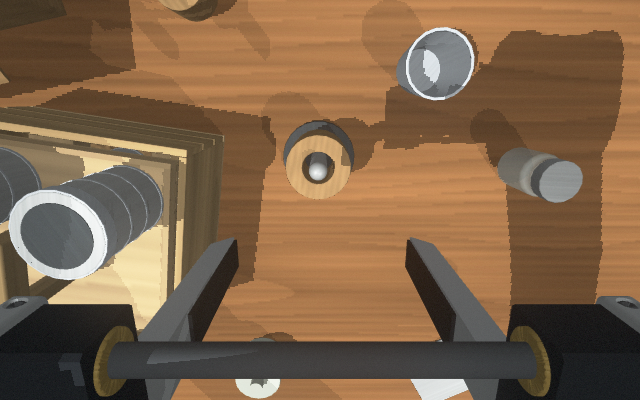

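Run:
```python
from h import *
s=sense()
for p in [(318.5,166),(317,168),(285,166),(352,166)]: print(ray("wrist",p,.077,s))
print("spindle top",ray("wrist",(318,172),.098,s))
```

```text
[0.57823028 0.08971265 0.077     ]
[0.57620181 0.09121584 0.077     ]
[0.57817599 0.12318641 0.077     ]
[0.57828457 0.05624445 0.077     ]
spindle top [0.57644194 0.08999281 0.098     ]
```

Run:
```python
from h import *
p=(.577,.090)
move_to([*p,.12],[180,0,0]); print(servo_line([*p,.040],speed=.08,threshold=10)); gripper_close(); print(sense()["width"],sense()["contact_force"])
servo_line([*p,.30],speed=.12); print(sense()["width"],sense()["contact_force"])
put(cw(-.052,-.055),.139,zup=.32,zgo=.30)
look("w17",[.46,.30,.42]);cv2.imwrite("pics/s17.png",snapshot("scene"))
```

```text
False
0.06564444814258895 [-0.66060848 -0.00450929  2.14621172]
0.06599153093300143 [-0.72188641  0.06507995 -1.36158776]
put hit True [0.4504 0.2808 0.1387] [0.7 0.  2. ]
clock 117.175
```

View pics/w17.png

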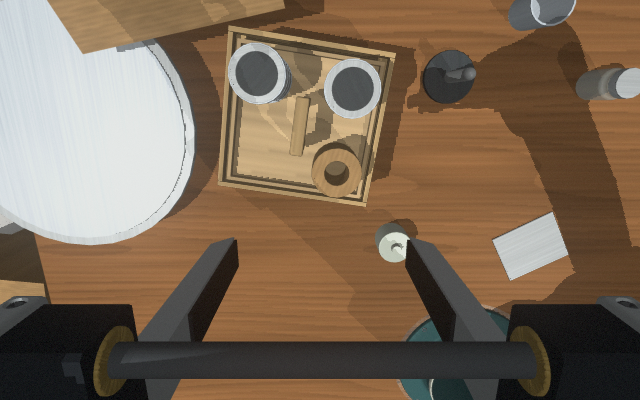

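View pics/s17.png

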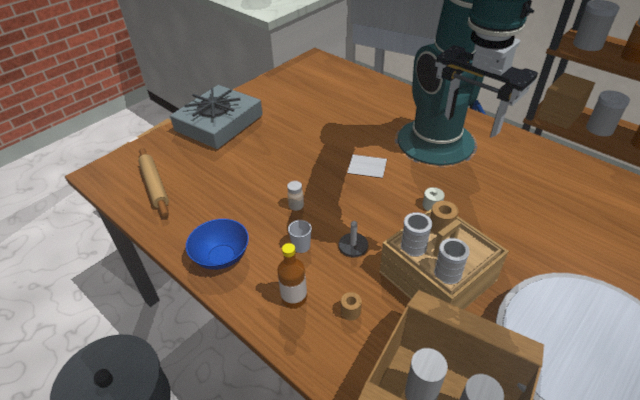

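Run:
```python
from h import *
i=snapshot("scene")[170:320,360:530]
cv2.imwrite('pics/s18z.png',cv2.resize(i,None,fx=4,fy=4,interpolation=2))
```

```text
(no output)
```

View pics/s18z.png

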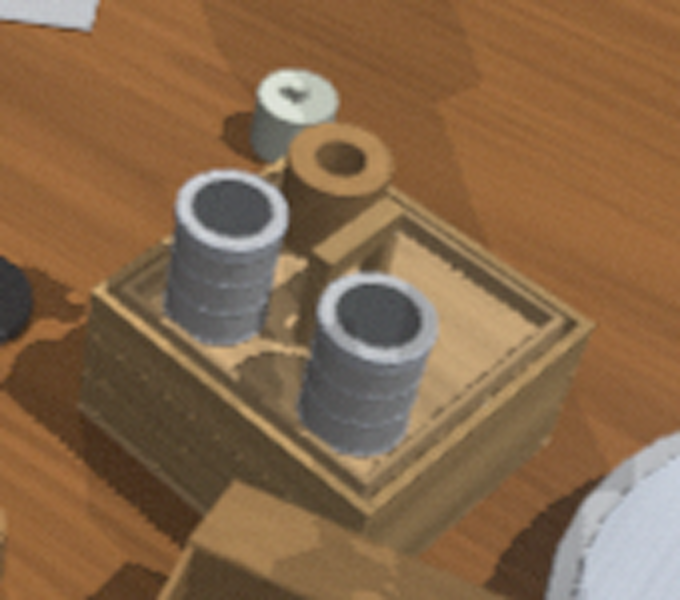

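The picture shows the tray level on its ledges. Both tins stand upright in it (zoomed view, about (230,260) and (368,365)), and the roll lies flat at (340,190).

```bash
python3 -c "
from station import *
print(sense()['clock']); close_job()"
```

```text
117.8167
the job is handed in; nothing more can be done
```

The crate is packed as asked, and I handed the job in at about 118 s of the 210 s allowed.

- **Weighing:** Four tins were present. Lifting each gave about 0.57, 0.46, 0.25 and 0.22 kg, with noise of around 20–30 g, so the two heaviest were clear.
- **Wells:** The two heaviest stand upright, one in each well. A picture taken before the tray went on shows both standing.
- **Tray:** It met the ledges within 1 mm of the expected height. The pictures show it level and centred in the crate.
- **In the tray:** The two lighter tins stand upright, and the tape roll, taken up off its spindle, lies flat. The roll I took measured about 66 mm across, matching the one you meant.
- **Bystanders:** The glass jar and steel cup look upright and in their places in the last pictures.

**What disagreed:** The first try at the tray's carrying bar closed on nothing. The fingertips turned out to sit about 30 mm further back than the given tool data says. A lower second grasp held the bar, and I set the later grasp heights to match.

I saw no tin knocked aside during the run.

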